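Find the tired valve plunger by feel and mark it

TASK

One of the four plungers in the valve block on the bench has a tired spring: feel for it by pressing the plungers straight down gently, never with more than 12 N on any of them, until the tired one clicks down and stays down, while the three good ones stay up. Then lower the steel collar over that plunger so that it lies flat on the block around it, and let go. Leave the gear, the spanner and the can where they are.

Things in the scene. Friction and masses are not known exactly. Their poses are not given: they have to be found in the camera images.
- valve_block: fixed aluminium valve block, 110 mm (its x) by 290 mm (its y) by 45 mm high; origin at the centre of its underside on the bench, z up. Four identical-looking steel plungers stand up out of its flat top, in a row along the block's own y axis, 62 mm apart, at y = +93, +31, -31 and -93 mm, x = 0. One of them, in any of the four places, has a tired spring; it cannot be told by looking
- collar_mid (a point): centre, half-way up (10 mm over its foot), of the loose plain steel marking collar, a ring 44 mm outside and 27 mm inside diameter, 20 mm high, 0.11 kg, lying flat on the bench; its z axis is the ring's axis
- gear: bystander: loose dark steel gear wheel lying flat, 76 mm across, 34 mm high with its hub; origin under its centre
- spanner: bystander: loose steel open-ended spanner about 200 mm long lying on the bench beyond the block; origin under its middle, x along it
- oil_can: bystander: loose grey metal can, 60 mm diameter, 110 mm high, upright; origin under its centre
- cap_1 (a point): steel plunger number 1 (16 mm diameter rod, at y = +93 mm on the block); this point is the centre of its flat top face, which stands 24 mm over the block's top (69 mm over the bench) while up, 14 mm once clicked down; z up
- plunger_1 (a joint): how far plunger 1 is pressed down, m: 0 up, 0.010 clicked down and staying there. Over-centre spring: resists at once (tired about 1 N, good about 5 N), peaks 2 to 3 mm down (tired about 4 N, good 14 N or more), fades to nothing at 5 to 6 mm; there it clicks, drops from the pusher to its rigid stop at 10 mm and stays. Let go before 5 mm, it springs back up
- cap_2 (a point): steel plunger number 2 (16 mm diameter rod, at y = +31 mm on the block); this point is the centre of its flat top face, which stands 24 mm over the block's top (69 mm over the bench) while up, 14 mm once clicked down; z up
- plunger_2 (a joint): how far plunger 2 is pressed down, m: 0 up, 0.010 clicked down and staying there. Over-centre spring: resists at once (tired about 1 N, good about 5 N), peaks 2 to 3 mm down (tired about 4 N, good 14 N or more), fades to nothing at 5 to 6 mm; there it clicks, drops from the pusher to its rigid stop at 10 mm and stays. Let go before 5 mm, it springs back up
- cap_3 (a point): steel plunger number 3 (16 mm diameter rod, at y = -31 mm on the block); this point is the centre of its flat top face, which stands 24 mm over the block's top (69 mm over the bench) while up, 14 mm once clicked down; z up
- plunger_3 (a joint): how far plunger 3 is pressed down, m: 0 up, 0.010 clicked down and staying there. Over-centre spring: resists at once (tired about 1 N, good about 5 N), peaks 2 to 3 mm down (tired about 4 N, good 14 N or more), fades to nothing at 5 to 6 mm; there it clicks, drops from the pusher to its rigid stop at 10 mm and stays. Let go before 5 mm, it springs back up
- cap_4 (a point): steel plunger number 4 (16 mm diameter rod, at y = -93 mm on the block); this point is the centre of its flat top face, which stands 24 mm over the block's top (69 mm over the bench) while up, 14 mm once clicked down; z up
- plunger_4 (a joint): how far plunger 4 is pressed down, m: 0 up, 0.010 clicked down and staying there. Over-centre spring: resists at once (tired about 1 N, good about 5 N), peaks 2 to 3 mm down (tired about 4 N, good 14 N or more), fades to nothing at 5 to 6 mm; there it clicks, drops from the pusher to its rigid stop at 10 mm and stays. Let go before 5 mm, it springs back up
Things that resemble listed ones, but are neither listed nor needed, are in the scene too. Of the things that look like the part that bears collar_mid, take the one that is farthest to the robot's left at the start.

How it is judged:
On the way, in this order (a step that is already met when the one before it is completed fails the run):
1. one plunger is clicked down and stays down (value of joint any of plunger_1, plunger_2, plunger_3, plunger_4 above 0.008 m), for 0.2 s.
2. the collar lies flat on the block around the plunger that is down (((value of joint plunger_1 above 0.008 m and value of joint each of plunger_2, plunger_3, plunger_4 below 0.003 m and horizontal distance between collar_mid and cap_1 below 0.008 m) or (value of joint plunger_2 above 0.008 m and value of joint each of plunger_1, plunger_3, plunger_4 below 0.003 m and horizontal distance between collar_mid and cap_2 below 0.008 m) or (value of joint plunger_3 above 0.008 m and value of joint each of plunger_1, plunger_2, plunger_4 below 0.003 m and horizontal distance between collar_mid and cap_3 below 0.008 m) or (value of joint plunger_4 above 0.008 m and value of joint each of plunger_1, plunger_2, plunger_3 below 0.003 m and horizontal distance between collar_mid and cap_4 below 0.008 m)) and z of collar_mid in the frame of valve_block between 0.051 and 0.059 m and angle between collar_mid's own z axis and vertical below 0.1 rad), for 0.2 s.
At the end, for the whole second after the job is handed in: Exactly one plunger is down (more than 8 mm) and the other three are up (within 3 mm); the collar lies around the one that is down, its axis within 8 mm of the plunger's, flat (within 0.1 rad) on the block's top (its centre 51 to 59 mm over the block's underside), and at rest (all of step 2 and linear speed of collar below 0.02 m/s); the robot touches nothing.
It fails at once if a plunger is pushed with more than 12 N (contact force between any of the arm, the fingers and plunger_1 above 12 N or contact force between any of the arm, the fingers and plunger_2 above 12 N or contact force between any of the arm, the fingers and plunger_3 above 12 N or contact force between any of the arm, the fingers and plunger_4 above 12 N or contact force between collar and plunger_1 above 12 N or contact force between collar and plunger_2 above 12 N or contact force between collar and plunger_3 above 12 N or contact force between collar and plunger_4 above 12 N).
It fails at once if the gear, the spanner or the can is moved by more than 30 mm (distance of any of gear, spanner, oil_can from where it was at the start of the episode above 0.03 m).
It also fails if it takes over 64 s, if anything falls off the work surface, if the arm or the gripper's body presses on something with over 40 N, if the wrist force passes 120 N, or if a joint passes its speed limit or range.

ROBOT

A 6-joint arm with a two-finger parallel gripper is mounted at the origin on the work surface. World frame = base frame: x ahead of the robot, y to its left, z up, the work surface at z = 0. Lengths are in m, angles in rad, forces in N, time in s.
With the tool pointing down it reaches from about 0.35 to 0.975 m from the base axis. Payload 17.4 kg.
Tool frame: the origin (TCP) lies between the finger pads; the fingertips stand 19 mm ahead of it and the grasp point (between the pads) is the TCP (env.tcp_to_tips is the distance from the TCP to the fingertips, in m); z points along the fingers, x is the direction in which the jaws open and shut, and the axes are right-handed (so a half turn about z gives the same grasp; the last joint's range is limited). The gripper opens to 85 mm and grips with 20 to 120 N. Pads are 22 mm wide; open, the fingers measure 114 mm over their backs; the gripper's body (76 mm by 85 mm) begins 54 mm behind the grasp point. The pads swing forward as they close: fully open they stand 13 mm farther back than shut.
Start: joints at [1.179, 0.116, 1.442, -0, 1.584, -0.038], TCP at [0.234, 0.633, 0.25] pointing down, gripper open.
Joint ranges: [-2.83, 2.83], [-0.83, 2.19], [0.07, 2.5], [-1.14, 4.28], [0.01, 3], [-2.97, 2.97]. Speed limits (rad/s): [1.89, 1.89, 2.22, 3.14, 3.14, 3.14].

INTERFACE

Orientations are given as a unit quaternion [w, x, y, z].
In Python, from bench import env gives the robot as it stands. The module is installed in compiled form; this text tells all that it offers.
- The arm moves only by the shell command python3 -m creep 'ROWS' [FORCE]. ROWS is JSON, one flat list of numbers, 7 for each row, row after row: the finger opening in mm, from 0 to 85.4, then the shift along the world's x, y, z in mm, then the turn, a rotation vector about the world's x, y, z in degrees. In form: [grip, dx, dy, dz, ax, ay, az, grip, dx, dy, dz, ax, ay, az, ...]. A call has 1 to 8 rows; each row is the pose to reach, as a shift and turn from the pose commanded when the call began; what a row does not reach only later rows make up. A row lasts 1/8 s, in which the tool goes at most 62.5 mm and 10.7 degrees, less where a joint would pass 70% of its speed; a pose out of reach is approached as far as the arm can. A call with a gripper value outside its range is refused whole. The fingers move at their own pace and stop on an object; FORCE is the grip in N (left out, the last holds). Time passes only in rows, so rows that repeat a pose let the fingers close. It gives the time, the measured TCP pose, the force and the opening at its end, in the units of the state.
- env.get_obs(): the state, without advancing time (a new reading comes with each control period).
- env.camera(name): name is "side" or "top" or "wrist"; returns a dict with "img" (384x512x3 uint8, blue, green, red), "depth" (384x512 float32, m along the optical axis (not along the pixel's ray), 0 where there is no reading), "K" (3x3 intrinsics, pixels), "R" (3x3) and "t" (3): a world point X has camera coordinates R X + t. Camera axes: x right, y down, z forward; pixel columns grow to the right and rows downward; lengths in m; the calibration is good to about 2 mm. A picture is of the moment at which its call begins.
- env.finish_job(): hands the job in, once; it reports no verdict.
The state is a dict: "time": time; "joints": joint angles; "joint_vel": joint speeds; "tau": joint torques, N m; "position": TCP position; "ee_rot": TCP orientation; "wrist_force": force on the tool from outside, world axes, zero at the start; "ft_torque": the same for the moment, N m; "opening": finger opening in m.
Only numpy, scipy, OpenCV 4.12 (cv2) and the standard library are available. Lean on these libraries where they do the work, as an engineer would, in place of code of your own. Each camera call takes 0.05 s, during which the arm holds its last target. There are 200 camera calls.

## Working session

There is one attempt and no reset: what is moved stays moved. The work goes in short steps, Python scripts to look and compute and a shell command to move; the robot and the scene stay as the last step left them, time stands still between calls to the robot, and variables do not carry over. Pictures are saved under pics/ and viewed, about 8 in all and at most 12, crops included, and the job is handed in when it is done.

```bash
mkdir -p pics
cat > h.py <<'E'
import numpy as np, cv2
from bench import env
def world(c):
    K,R,t,d=c["K"],c["R"],c["t"],c["depth"]
    v,u=np.mgrid[:d.shape[0],:d.shape[1]]
    P=np.stack([(u-K[0,2])/K[0,0]*d,(v-K[1,2])/K[1,1]*d,d],-1)
    W=(P-t)@R
    W[d==0]=np.nan
    return W
E
python3 - <<'E'
from h import *
a=env.camera("top");b=env.camera("side")
cv2.imwrite("pics/1.png",cv2.resize(a["img"],(800,600)));cv2.imwrite("pics/2.png",cv2.resize(b["img"],(800,600)))
np.savez("s.npz",w=world(a),img=a["img"])
o=env.get_obs();print(o["time"],o["position"],o["wrist_force"],o["opening"])
W=world(a);print(a["R"],a["t"],a["K"]);
for v in range(20,384,60): print([tuple(np.round(W[v,u],3)) for u in range(40,512,140)])
E
```

```text
0.1 [0.23379752 0.63305444 0.24964953] [ 0.78876008 -0.20555201 -0.18236966] 0.08530540070727013
[[ 0.02555408 -0.99960016  0.01210393]
 [-0.98910173 -0.02703819 -0.14472976]
 [ 0.14499916 -0.00827359 -0.98939719]] [0.04395877 0.59423435 0.9799019 ] [[386.4584481    0.         253.32291386]
 [  0.         386.4584481  196.42610529]
 [  0.           0.           1.        ]]
[(np.float64(1.577), np.float64(1.149), np.float64(-0.754)), (np.float64(1.602), np.float64(0.447), np.float64(-0.756)), (np.float64(1.61), np.float64(-0.258), np.float64(-0.731)), (np.float64(1.606), np.float64(-0.941), np.float64(-0.689))]
[(np.float64(0.918), np.float64(0.677), np.float64(0.003)), (np.float64(0.931), np.float64(0.279), np.float64(0.002)), (np.float64(0.943), np.float64(-0.124), np.float64(0.003)), (np.float64(1.321), np.float64(-0.958), np.float64(-0.748))]
[(np.float64(0.739), np.float64(0.653), np.float64(0.014)), (np.float64(0.754), np.float64(0.27), np.float64(-0.002)), (np.float64(0.765), np.float64(-0.124), np.float64(0.003)), (np.float64(0.777), np.float64(-0.524), np.float64(-0.001))]
[
[... 254 characters left out ...]
12), np.float64(0.625), np.float64(0.001)), (np.float64(0.421), np.float64(0.252), np.float64(0.002)), (np.float64(0.431), np.float64(-0.125), np.float64(-0.001)), (np.float64(0.44), np.float64(-0.506), np.float64(-0.002))]
[(np.float64(0.257), np.float64(0.609), np.float64(0.001)), (np.float64(0.265), np.float64(0.244), np.float64(-0.001)), (np.float64(0.274), np.float64(-0.125), np.float64(0.001)), (np.float64(0.287), np.float64(-0.483), np.float64(0.027))]
[(np.float64(0.109), np.float64(0.594), np.float64(0.0)), (np.float64(0.117), np.float64(0.235), np.float64(0.002)), (np.float64(0.125), np.float64(-0.125), np.float64(0.001)), (np.float64(0.139), np.float64(-0.478), np.float64(0.022))]
```

View pics/1.png

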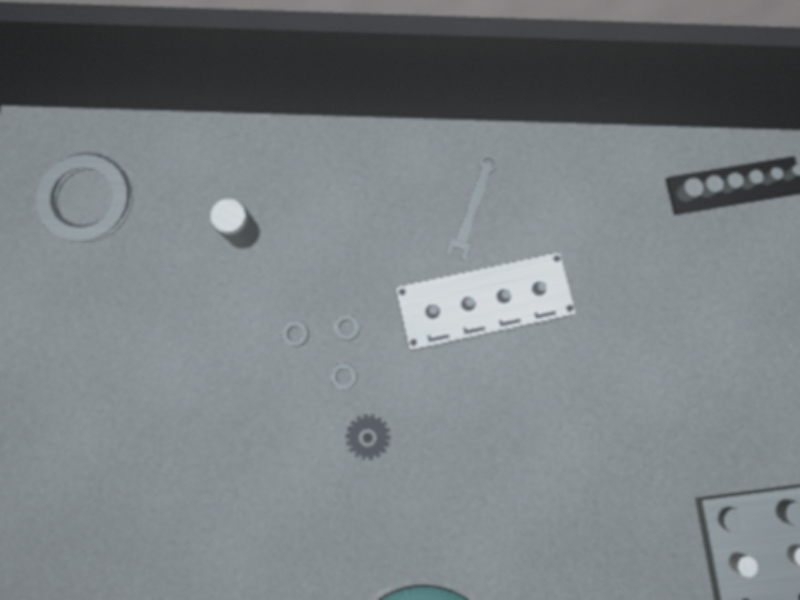

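The top view shows three small rings at (295,334), (346,327) and (343,376), and a far larger ring at (83,197). The block is at (486,301), with plungers at (433,311), (468,303), (504,296) and (540,288). The gear is at (368,437), the can at (229,216) and the spanner at (473,207). The small rings fit the 44 mm collar. The one farthest left (largest y, smallest column) is at (295,334), and I'll confirm it with measurements and a crop.

Run:
```python
from h import *
from scipy.optimize import least_squares
z=np.load("s.npz");W=z["w"];img=z["img"]
s=512/800
n,lab,st,ce=cv2.connectedComponentsWithStats(((W[...,2]>.010)&(W[...,2]<.1)).astype(np.uint8))
for i in range(1,n):
    if st[i,4]>40: print(i,st[i],np.nanmean(W[lab==i],0).round(4))
for (u,v) in [(295,334),(346,327),(343,376),(83,197)]:
    u,v=u*s,v*s;U=slice(int(u)-14,int(u)+15);V=slice(int(v)-14,int(v)+15)
    p=W[V,U].reshape(-1,3);p=p[p[:,2]>.012]
    c=(p[:,:2].max(0)+p[:,:2].min(0))/2
    r=np.hypot(*(p[:,:2]-c).T) 
    print((u,v),len(p),"c",c.round(4),"mean",p.mean(0).round(4),"r",np.percentile(r,[3,50,97]).round(4),"ztop",np.median(p[:,2]).round(4))
m=(W[...,2]>.035)&(W[...,2]<.09)&(W[...,1]<.1)&(W[...,1]>-.4)&(W[...,0]>.45)&(W[...,0]<.75)
p=W[m];rect=cv2.minAreaRect(p[:,:2].astype(np.float32));print(rect,np.median(p[:,2]))
for (u,v) in [(433,311),(468,303),(504,296),(540,288)]:
    u,v=u*s,v*s;q=W[int(v)-7:int(v)+8,int(u)-7:int(u)+8].reshape(-1,3);q=q[q[:,2]>.058];print(len(q),q.mean(0).round(4),np.median(q[:,2]).round(4))
crop=img[180:260,165:245];crop2=img[155:235,250:375]
cv2.imwrite("pics/3.png",np.hstack([cv2.resize(crop,(320,320),interpolation=cv2.INTER_CUBIC),cv2.resize(crop2,(480,320),interpolation=cv2.INTER_CUBIC)]))
```

```text
1 [  23   98   60   57 1560] [0.7786 0.6195 0.0185]
3 [ 427  100   85   37 1691] [ 0.8353 -0.5414  0.022 ]
13 [140 130  26  29 272] [0.7095 0.32   0.0601]
28 [ 254  162  114   63 4548] [ 0.6067 -0.0904  0.0446]
29 [214 202  16  16 132] [0.5589 0.144  0.0187]
30 [181 206  16  16 136] [0.5454 0.2324 0.0188]
31 [212 233  16  16 135] [0.4755 0.1464 0.019 ]
32 [221 265  29  30 593] [0.3751 0.101  0.0233]
33 [447 311  65  73 441] [ 0.2435 -0.4974  0.0206]
35 [498 320  14  17 194] [ 0.2713 -0.5993  0.0269]
36 [461 325  18  17 236] [ 0.2552 -0.5087  0.0223]
37 [505 349   7  13  68] [ 0.2026 -0.6087  0.0191]
38 [468 354  17  15 191] [ 0.1868 -0.5178  0.0277]
39 [248 377  43   7 129] [0.1227 0.0047 0.0115]
(188.8, 213.76) 133 c [0.5455 0.2326] mean [0.5456 0.2325 0.019 ] r [0.0132 0.0179 0.0215] ztop 0.019
(221.44, 209.28) 129 c [0.5588 0.1444] mean [0.5588 0.144  0.0189] r [0.0135 0.0179 0.0213] ztop 0.0188
(219.52, 240.64000000000001) 133 c [0.4755 0.1465] mean [0.4756 0.1464 0.0191] r [0.0134 0.0177 0.0213] ztop 0.0194
(53.120000000000005, 126.08) 12 c [0.7784 0.6188] mean [0.766  0.6117 0.0182] r [0.0528 0.0553 0.0576] ztop 0.0185
((0.6095813512802124, -0.09206889569759369), (0.11025683581829071, 0.2898814380168915), 13.885472297668457) 0.044503277871274484
33 [ 0.5867 -0.0017  0.0677] 0.0686
33 [ 0.6011 -0.0615  0.0673] 0.0682
32 [ 0.616  -0.1214  0.0674] 0.0679
34 [ 0.6308 -0.181   0.0671] 0.0679
```

View pics/3.png

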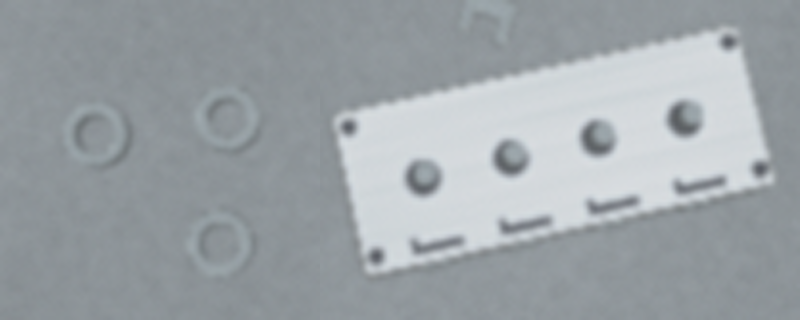

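View pics/2.png

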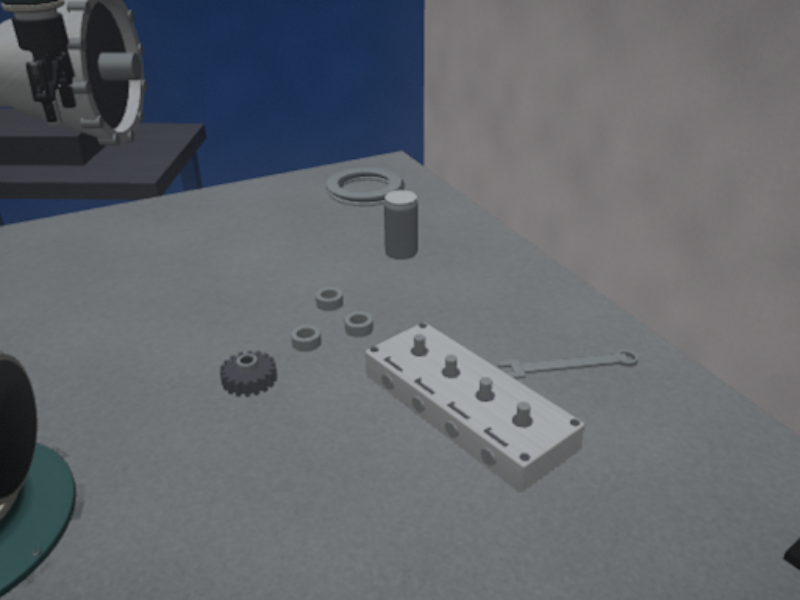

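The crop confirms three plain rings. The left one, at crop (90,133), measures (0.5455, 0.2326) with radii 13.5 and 22 mm and its top at 19 mm, which matches the collar. The plungers are 61.5 mm apart with tops at about 68 mm, and the block measures 110 x 290 mm at 13.9°. The side view agrees with this. Next I'll check the tool frame.

```bash
python3 - <<'E'
from h import *
from scipy.spatial.transform import Rotation as R
o=env.get_obs();print(o["time"],env.tcp_to_tips,R.from_quat(np.roll(o["ee_rot"],-1)).as_matrix().round(3),o["wrist_force"])
print((np.array([[.5867,-.0017],[.6011,-.0615],[.616,-.1214],[.6308,-.181],[.5455,.2326]])-o["position"][:2])*1000)
E
python3 -m creep '[0,25,-45,0,0,0,0, 0,55,-100,0,0,0,0, 0,85,-155,0,0,0,0, 0,115,-205,0,0,0,0, 0,145,-260,0,0,0,0, 0,175,-315,0,0,0,0, 0,205,-370,0,0,0,0, 0,235,-425,0,0,0,0]' 30
```

```text
0.1 0.019 [[ 0.346  0.938 -0.   ]
 [ 0.938 -0.346 -0.001]
 [-0.001 -0.    -1.   ]] [ 0.78876008 -0.20555201 -0.18236966]
[[ 352.9024786  -634.75443671]
 [ 367.3024786  -694.55443671]
 [ 382.2024786  -754.45443671]
 [ 397.0024786  -814.05443671]
 [ 311.7024786  -400.45443671]]
time: 1.1
position: [0.4691, 0.2068, 0.2502]
ee_rot: [0.0, 0.82, 0.572, 0.0]
wrist_force: [0.4, 0.4, 0.3]
opening: -0.0005
```

```bash
python3 -m creep '[0,28,-50,0,0,0,0, 0,56,-100,-30,0,0,0, 0,84,-150,-70,0,0,0, 0,110,-195,-110,0,0,0, 0,118,-210,-140,0,0,0, 0,118,-210,-152,0,0,0, 0,118,-210,-156,0,0,0, 0,118,-210,-156,0,0,0]'
```

```text
time: 2.1
position: [0.5867, -0.0005, 0.0954]
ee_rot: [0.0, 0.82, 0.572, 0.0]
wrist_force: [0.3, 0.3, -0.1]
opening: 0.0001
```

```bash
python3 -m creep '[0,0,-1,-1,0,0,0, 0,0,-1,-2,0,0,0, 0,0,-1,-3,0,0,0, 0,0,-1,-4,0,0,0, 0,0,-1,-4.5,0,0,0, 0,0,-1,-5,0,0,0, 0,0,-1,-5,0,0,0]'
python3 -m creep '[0,0,0,-0.5,0,0,0, 0,0,0,-0.5,0,0,0]'
```

```text
time: 2.98
position: [0.5866, -0.0023, 0.0893]
ee_rot: [-0.0, 0.821, 0.572, -0.0]
wrist_force: [0.0, -0.8, -0.2]
opening: 0.0001
time: 3.22
position: [0.5866, -0.0023, 0.0888]
ee_rot: [-0.0, 0.821, 0.572, -0.0]
wrist_force: [0.4, -0.5, -0.6]
opening: -0.0001
```

```bash
for i in 1 2; do :; done; python3 -m creep '[0,0,0,-0.5,0,0,0, 0,0,0,-0.5,0,0,0]'; python3 -m creep '[0,0,0,-0.5,0,0,0, 0,0,0,-0.5,0,0,0]'
```

```text
time: 3.48
position: [0.5866, -0.0023, 0.0883]
ee_rot: [-0.0, 0.82, 0.572, -0.0]
wrist_force: [-0.1, 0.3, 0.3]
opening: 0.0001
time: 3.72
position: [0.5866, -0.0023, 0.088]
ee_rot: [0.0, 0.821, 0.572, 0.0]
wrist_force: [-0.4, -1.2, 2.1]
opening: -0.0003
```

```bash
python3 -m creep '[0,0,0,-0.3,0,0,0, 0,0,0,-0.3,0,0,0]'
```

```text
time: 3.98
position: [0.5867, -0.0023, 0.0878]
ee_rot: [0.0, 0.82, 0.572, 0.0]
wrist_force: [-2.6, 1.6, 5.3]
opening: -0.0001
```

```bash
python3 -m creep '[0,0,0,-0.2,0,0,0, 0,0,0,-0.2,0,0,0]'
```

```text
time: 4.22
position: [0.5867, -0.0023, 0.0878]
ee_rot: [0.0, 0.821, 0.572, 0.0]
wrist_force: [-2.3, 0.3, 5.8]
opening: 0.0003
```

Plunger 1 gives nearly 6 N at once, so it's a good one. Moving to plunger 2.

```bash
python3 -m creep '[0,0,0,7,0,0,0, 0,5,-20,8,0,0,0, 0,10,-42,8,0,0,0, 0,14,-60,7,0,0,0, 0,14,-60,5,0,0,0, 0,14,-60,4,0,0,0, 0,14,-60,3,0,0,0, 0,14,-60,2.5,0,0,0]'; python3 -m creep '[0,0,0,-0.5,0,0,0, 0,0,0,-1,0,0,0, 0,0,0,-1.2,0,0,0,0,0,0,-1.2,0,0,0]'
```

```text
time: 5.22
position: [0.6005, -0.0619, 0.0897]
ee_rot: [-0.0, 0.82, 0.572, -0.0]
wrist_force: [-0.5, 0.6, 0.2]
opening: -0.0003
time: 5.72
position: [0.6006, -0.0623, 0.0886]
ee_rot: [-0.0, 0.821, 0.572, -0.0]
wrist_force: [0.6, 0.9, 0.4]
opening: -0.0
```

```bash
python3 -m creep '[0,0,0,-0.4,0,0,0, 0,0,0,-0.8,0,0,0, 0,0,0,-0.8,0,0,0]'
```

```text
time: 6.1
position: [0.6006, -0.0623, 0.088]
ee_rot: [0.0, 0.82, 0.572, 0.0]
wrist_force: [-0.3, -0.1, 2.3]
opening: -0.0001
```

```bash
python3 -m creep '[0,0,0,-0.3,0,0,0, 0,0,0,-0.3,0,0,0]'
```

```text
time: 6.35
position: [0.6007, -0.0623, 0.0878]
ee_rot: [0.0, 0.821, 0.572, 0.0]
wrist_force: [-1.4, 0.3, 4.7]
opening: 0.0
```

```bash
python3 -m creep '[0,0,0,-0.2,0,0,0, 0,0,0,-0.2,0,0,0]'
```

```text
time: 6.6
position: [0.6007, -0.0623, 0.0877]
ee_rot: [0.0, 0.82, 0.572, 0.0]
wrist_force: [-2.0, -0.4, 7.1]
opening: 0.0001
```

Plunger 2 reads 7 N at the same height, so it's also good. On to plunger 3.

```bash
python3 -m creep '[0,0,0,7,0,0,0, 0,5,-20,8,0,0,0, 0,10,-42,8,0,0,0, 0,15,-59.5,7,0,0,0, 0,15,-59.5,5,0,0,0, 0,15,-59.5,4,0,0,0, 0,15,-59.5,3,0,0,0, 0,15,-59.5,2.5,0,0,0]'; python3 -m creep '[0,0,0,-0.5,0,0,0, 0,0,0,-1,0,0,0, 0,0,0,-1.5,0,0,0,0,0,0,-1.9,0,0,0,0,0,0,-1.9,0,0,0]'
```

```text
time: 7.6
position: [0.6155, -0.1214, 0.0898]
ee_rot: [-0.0, 0.82, 0.572, -0.0]
wrist_force: [0.1, -0.2, -0.3]
opening: -0.0003
time: 8.22
position: [0.6156, -0.1218, 0.088]
ee_rot: [0.0, 0.821, 0.572, 0.0]
wrist_force: [-0.5, 0.2, 1.3]
opening: -0.0001
```

```bash
python3 -m creep '[0,0,0,-0.3,0,0,0, 0,0,0,-0.3,0,0,0]'
```

```text
time: 8.48
position: [0.6157, -0.1218, 0.0879]
ee_rot: [0.0, 0.821, 0.572, 0.0]
wrist_force: [-2.3, 1.1, 5.6]
opening: 0.0001
```

```bash
python3 -m creep '[0,0,0,-0.3,0,0,0, 0,0,0,-0.3,0,0,0]'
```

```text
time: 8.72
position: [0.6157, -0.1218, 0.0877]
ee_rot: [0.0, 0.821, 0.572, 0.0]
wrist_force: [-2.3, 0.9, 6.0]
opening: -0.0
```

Plunger 3 is good too (6 N). Plunger 4 should be the tired one, but I'll feel it first.

```bash
python3 -m creep '[0,0,0,7,0,0,0, 0,5,-20,8,0,0,0, 0,10,-42,8,0,0,0, 0,15,-59.5,7,0,0,0, 0,15,-59.5,5,0,0,0, 0,15,-59.5,4,0,0,0, 0,15,-59.5,3,0,0,0, 0,15,-59.5,2.5,0,0,0]'; python3 -m creep '[0,0,0,-0.5,0,0,0, 0,0,0,-1,0,0,0, 0,0,0,-1.5,0,0,0,0,0,0,-1.9,0,0,0,0,0,0,-1.9,0,0,0]'
```

```text
time: 9.72
position: [0.6306, -0.1809, 0.0898]
ee_rot: [-0.0, 0.82, 0.572, 0.0]
wrist_force: [0.3, 0.2, -0.1]
opening: -0.0001
time: 10.35
position: [0.6306, -0.1813, 0.0879]
ee_rot: [-0.0, 0.821, 0.572, 0.0]
wrist_force: [-0.1, 0.8, 0.5]
opening: 0.0002
```

```bash
python3 -m creep '[0,0,0,-0.3,0,0,0, 0,0,0,-0.3,0,0,0]'
```

```text
time: 10.6
position: [0.6306, -0.1813, 0.0877]
ee_rot: [0.0, 0.821, 0.572, 0.0]
wrist_force: [-1.4, 0.7, 1.2]
opening: -0.0005
```

```bash
python3 -m creep '[0,0,0,-0.3,0,0,0, 0,0,0,-0.3,0,0,0]'
```

```text
time: 10.85
position: [0.6306, -0.1813, 0.0874]
ee_rot: [0.0, 0.821, 0.572, 0.0]
wrist_force: [-1.1, 0.3, 2.7]
opening: -0.0002
```

Plunger 4 is clearly softer (1 to 3 N), so I'll keep going gently.

```bash
python3 -m creep '[0,0,0,-0.4,0,0,0, 0,0,0,-0.4,0,0,0]'
```

```text
time: 11.1
position: [0.6306, -0.1813, 0.087]
ee_rot: [0.0, 0.82, 0.572, 0.0]
wrist_force: [-1.3, 0.4, 2.4]
opening: 0.0
```

```bash
python3 -m creep '[0,0,0,-0.5,0,0,0, 0,0,0,-0.5,0,0,0]'
```

```text
time: 11.35
position: [0.6306, -0.1813, 0.0864]
ee_rot: [0.0, 0.821, 0.572, 0.0]
wrist_force: [-0.0, 1.0, 3.3]
opening: 0.0001
```

```bash
python3 -m creep '[0,0,0,-0.5,0,0,0, 0,0,0,-0.5,0,0,0]'
```

```text
time: 11.6
position: [0.6306, -0.1813, 0.0859]
ee_rot: [0.0, 0.821, 0.572, 0.0]
wrist_force: [-0.6, 1.3, 3.7]
opening: -0.0001
```

```bash
python3 -m creep '[0,0,0,-0.5,0,0,0, 0,0,0,-1,0,0,0, 0,0,0,-1.5,0,0,0]'
```

```text
time: 11.98
position: [0.6306, -0.1813, 0.0843]
ee_rot: [-0.0, 0.821, 0.572, -0.0]
wrist_force: [-0.1, 0.1, 2.1]
opening: 0.0001
```

```bash
python3 -m creep '[0,0,0,-0.5,0,0,0, 0,0,0,-1,0,0,0, 0,0,0,-1.5,0,0,0, 0,0,0,-2,0,0,0, 0,0,0,-2.5,0,0,0, 0,0,0,-3,0,0,0]'
```

```text
time: 12.72
position: [0.6305, -0.1813, 0.0813]
ee_rot: [-0.0, 0.821, 0.572, -0.0]
wrist_force: [-0.5, -0.1, 0.3]
opening: -0.0001
```

The force peaked at 3.7 N and then faded to zero, so it clicked. Lifting off and moving towards the collar with the jaws opening.

```bash
python3 -m creep '[0,0,0,30,0,0,0, 0,0,0,70,0,0,0, 0,-10,50,80,0,0,0, 62,-21,105,80,0,0,0, 62,-33,160,80,0,0,0, 62,-44,215,80,0,0,0, 62,-55,270,80,0,0,0, 62,-67,325,80,0,0,0]' 30
python3 -m creep '[62,-10,50,0,0,0,0, 62,-18,89,-20,0,0,0, 62,-18,89,-50,0,0,0, 62,-18,89,-70,0,0,0, 62,-18,89,-80,0,0,0, 62,-18,89,-80,0,0,0]'
python3 - <<'E'
from h import *
a=env.camera("top");W=world(a)
for x,y in [(.5867,-.0017),(.6011,-.0615),(.616,-.1214),(.6308,-.181),(.5455,.2326)]:
    q=W[np.hypot(W[...,0]-x,W[...,1]-y)<.009][:,2];print(x,len(q),np.percentile(q,[25,50,75]).round(4))
c=env.camera("wrist");cv2.imwrite("pics/4.png",c["img"]);print(env.get_obs()["time"])
E
```

```text
time: 13.72
position: [0.563, 0.1454, 0.1616]
ee_rot: [0.0, 0.821, 0.572, 0.0]
wrist_force: [1.1, -0.1, 0.1]
opening: 0.0619
time: 14.48
position: [0.5457, 0.2322, 0.0812]
ee_rot: [-0.0, 0.821, 0.571, -0.0]
wrist_force: [1.0, 0.2, 0.5]
opening: 0.062
0.5867 43 [0.0602 0.0665 0.068 ]
0.6011 45 [0.0549 0.0667 0.0683]
0.616 46 [0.055 0.066 0.068]
0.6308 44 [0.0479 0.0568 0.0588]
0.5455 90 [0.3992 0.4002 0.4008]
14.575
```

View pics/4.png

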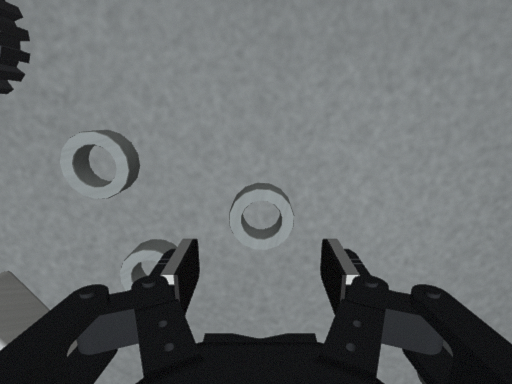

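Depth shows plunger 4 down 10 mm and the other three up. In the wrist view the collar at (262,216) lies centred between the jaws (columns about 195 and 325). Descending to grip.

```bash
python3 -m creep '[62,0,0,-20,0,0,0, 62,0,0,-40,0,0,0, 62,0,0,-52,0,0,0, 62,0,0,-58,0,0,0, 62,0,0,-60,0,0,0, 62,0,0,-60,0,0,0]'
python3 -m creep '[40,0,0,0,0,0,0, 40,0,0,0,0,0,0, 40,0,0,0,0,0,0, 40,0,0,0,0,0,0, 40,0,0,0,0,0,0, 40,0,0,0,0,0,0]' 30
```

```text
time: 15.32
position: [0.5458, 0.2328, 0.0217]
ee_rot: [0.0, 0.821, 0.572, 0.0]
wrist_force: [-0.9, 0.5, 0.5]
opening: 0.0621
time: 16.08
position: [0.5459, 0.2328, 0.0222]
ee_rot: [0.0, 0.821, 0.572, 0.0]
wrist_force: [-2.9, -0.9, 5.7]
opening: 0.0431
```

```bash
python3 -m creep '[40,0,0,15,0,0,0, 40,0,0,50,0,0,0, 40,5,-20,90,0,0,0, 40,15,-70,110,0,0,0, 40,25,-125,110,0,0,0, 40,37,-180,110,0,0,0, 40,48,-235,110,0,0,0, 40,60,-290,110,0,0,0]'
python3 -m creep '[40,12,-55,0,0,0,0, 40,22,-105,0,0,0,0, 40,25.5,-124,0,0,0,0, 40,25.5,-124,-20,0,0,0, 40,25.5,-124,-30,0,0,0, 40,25.5,-124,-30,0,0,0, 40,25.5,-124,-30,0,0,0]'
python3 - <<'E'
from h import *
c=env.camera("wrist");cv2.imwrite("pics/5.png",c["img"])
b=env.camera("side");cv2.imwrite("pics/6.png",cv2.resize(b["img"][190:330,200:390],(760,560),interpolation=cv2.INTER_CUBIC))
o=env.get_obs();print(o["time"],o["wrist_force"],o["position"])
E
```

```text
time: 17.08
position: [0.6058, -0.0591, 0.1327]
ee_rot: [0.0, 0.82, 0.572, 0.0]
wrist_force: [1.0, 0.6, -1.9]
opening: 0.0429
time: 17.95
position: [0.6313, -0.1805, 0.1018]
ee_rot: [0.0, 0.82, 0.572, 0.0]
wrist_force: [-0.2, -0.6, -1.5]
opening: 0.0427
18.05 [-0.56629526 -0.53463086 -0.74082867] [ 0.63133742 -0.18085535  0.10207707]
```

View pics/5.png

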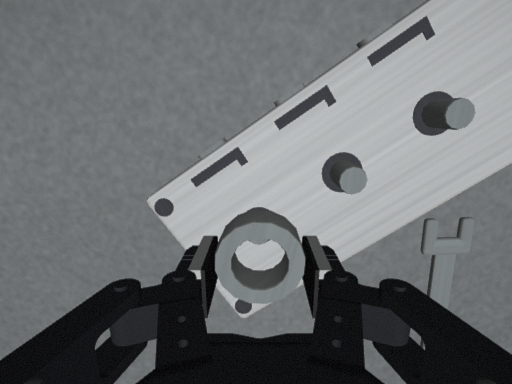

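View pics/6.png

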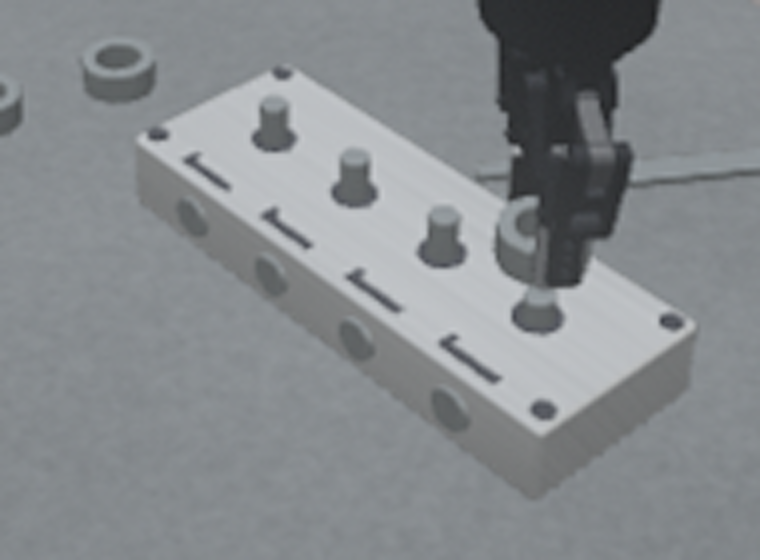

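The collar is held over plunger 4 in both views: the wrist view has it at (260,258), with plungers 3 and 2 at (350,180) and (459,113). I'll check the tilt and alignment from the wrist depth.

Run:
```python
from h import *
c=env.camera("wrist");W=world(c);o=env.get_obs()
def near(u,v,r,zl,zh):
    V,U=np.mgrid[:384,:512];m=(np.hypot(U-u,V-v)<r)&(W[...,2]>zl)&(W[...,2]<zh);return W[m]
caps=[]
for u,v in [(350,180),(459,113)]:
    q=near(u,v,20,.062,.075);caps.append(q.mean(0));print(len(q),q.mean(0).round(4))
p3,p2=caps;d=(p3-p2);d*=62/1000/np.linalg.norm(d[:2]);print("p4 by extrap",(p3+d)[:2].round(4))
q=near(260,268,44,.085,.115);print(len(q),np.percentile(q[:,2],[5,25,50,75,95]).round(4))
t=q[q[:,2]>np.percentile(q[:,2],60)-.004]
A=np.c_[t[:,:2]-t[:,:2].mean(0),np.ones(len(t))];s=np.linalg.lstsq(A,t[:,2],rcond=None)[0];print("tilt",s.round(4))
print("collar top",((t.max(0)+t.min(0))/2).round(4),t.mean(0).round(4),np.ptp(t,0).round(4),"tcp",o["position"].round(4))
```

```text
709 [ 0.6159 -0.1222  0.0679]
905 [ 0.6013 -0.0628  0.0677]
p4 by extrap [ 0.6308 -0.1824]
3983 [0.0886 0.0981 0.0989 0.0994 0.1   ]
tilt [-0.0129  0.0027  0.0989]
collar top [ 0.6318 -0.1815  0.0981] [ 0.6324 -0.1811  0.0989] [0.0419 0.0417 0.006 ] tcp [ 0.6313 -0.181   0.102 ]
```

Alignment is within about 1 mm and the tilt is about 0.013 rad. Lowering.

```bash
python3 -m creep '[40,-1,-1,-8,0,0,0, 40,-1,-1,-14,0,0,0, 40,-1,-1,-19,0,0,0, 40,-1,-1,-24,0,0,0, 40,-1,-1,-28,0,0,0, 40,-1,-1,-31,0,0,0, 40,-1,-1,-33,0,0,0, 40,-1,-1,-33,0,0,0]'
python3 -m creep '[40,0,0,-0.5,0,0,0, 40,0,0,-1,0,0,0, 40,0,0,-1,0,0,0]'
```

```text
time: 19.1
position: [0.63, -0.1822, 0.0683]
ee_rot: [-0.0, 0.821, 0.572, -0.0]
wrist_force: [-0.4, -0.1, -1.1]
opening: 0.0434
time: 19.48
position: [0.6301, -0.1823, 0.0674]
ee_rot: [0.0, 0.821, 0.572, 0.0]
wrist_force: [0.0, 0.8, -1.2]
opening: 0.043
```

```bash
python3 -m creep '[40,0,0,-0.4,0,0,0, 40,0,0,-0.8,0,0,0, 40,0,0,-0.8,0,0,0]'
```

```text
time: 19.85
position: [0.6301, -0.1823, 0.0673]
ee_rot: [0.0, 0.821, 0.572, 0.0]
wrist_force: [-3.1, 1.4, 6.0]
opening: 0.0433
```

The collar touches the block at the expected height (6 N). Releasing and lifting away.

```bash
python3 -m creep '[50,0,0,0.5,0,0,0, 58,0,0,0.5,0,0,0, 62,0,0,0.5,0,0,0, 62,0,0,0.5,0,0,0, 62,0,0,10,0,0,0, 62,0,0,30,0,0,0, 62,0,0,60,0,0,0, 62,0,0,100,0,0,0]'
python3 -m creep '[62,-30,40,30,0,0,0, 62,-60,90,50,0,0,0, 62,-90,140,70,0,0,0, 62,-110,190,80,0,0,0, 62,-120,240,80,0,0,0, 62,-120,290,80,0,0,0, 62,-120,290,80,0,0,0]'
python3 - <<'E'
from h import *
a=env.camera("top");W=world(a);b=env.camera("side")
for x,y in [(.5867,-.0017),(.6011,-.0615),(.616,-.1214),(.6308,-.182)]:
    q=W[np.hypot(W[...,0]-x,W[...,1]-y)<.006][:,2];print(x,len(q),np.median(q).round(4))
r=np.hypot(W[...,0]-.631,W[...,1]+.182);q=W[(r<.03)&(W[...,2]>.0615)]
A=np.c_[q[:,:2]-q[:,:2].mean(0),np.ones(len(q))]
print("collar",((q.max(0)+q.min(0))/2).round(4),q.mean(0).round(4),np.ptp(q,0).round(4),np.linalg.lstsq(A,q[:,2],rcond=None)[0].round(3))
x=cv2.resize(a["img"][150:240,250:375],(500,360),interpolation=cv2.INTER_CUBIC);y=cv2.resize(b["img"][190:330,200:390],(300,360),interpolation=cv2.INTER_CUBIC)
cv2.imwrite("pics/7.png",np.hstack([x,y]));o=env.get_obs();print(o["time"],o["position"],o["wrist_force"])
n,lab,st,ce=cv2.connectedComponentsWithStats(((W[...,2]>.010)&(W[...,2]<.1)).astype(np.uint8))
for i in range(1,n):
    if 100<st[i,4]<700: print(np.nanmean(W[lab==i],0).round(4))
E
```

```text
time: 20.85
position: [0.6299, -0.1822, 0.1686]
ee_rot: [-0.0, 0.821, 0.572, -0.0]
wrist_force: [-0.3, 0.2, 0.7]
opening: 0.0617
time: 21.72
position: [0.5096, 0.1103, 0.2484]
ee_rot: [0.0, 0.819, 0.573, 0.001]
wrist_force: [0.7, -0.1, 0.7]
opening: 0.0618
0.5867 8 0.0673
0.6011 18 0.0681
0.616 16 0.0679
0.6308 18 0.0579
collar [ 0.6293 -0.1824  0.0655] [ 0.6299 -0.1833  0.0645] [0.0433 0.0406 0.0078] [-0.025 -0.015  0.064]
21.825 [0.51001413 0.10793812 0.24784477] [-0.67728732 -0.13023798 -0.25314263]
[0.7093 0.3201 0.0596]
[0.3787 0.1017 0.0235]
[ 0.2438 -0.4973  0.0203]
[ 0.2714 -0.5993  0.0271]
[ 0.2551 -0.5085  0.0222]
[ 0.1871 -0.5177  0.0277]
```

View pics/7.png

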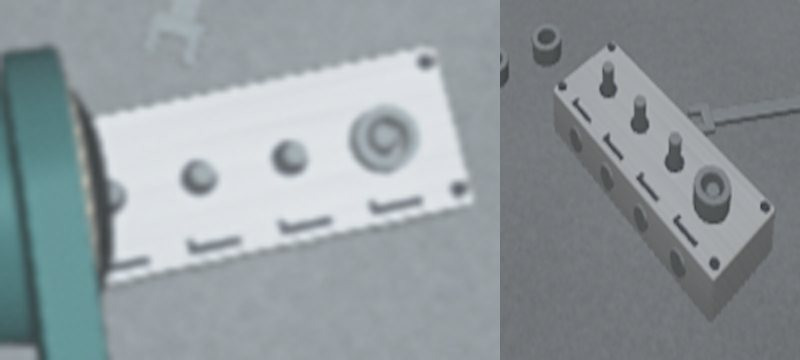

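The collar sits flat around plunger 4, at (384,137) in the top crop, with the other plungers up. The gripper is clear.

```bash
python3 -c "
from bench import env
print(env.finish_job())"
```

```text
the job is handed in; nothing more can be done
None
```

I pressed all four plungers. Numbers 1 to 3 pushed back with about 6–7 N almost at once, so they are good and I left them up. Number 4 peaked at about 4 N and clicked down, so that is the tired one. I then gripped the leftmost collar, lowered it over plunger 4 and let go. The job was handed in at about 22 s of the 64 s allowed, and no verdict was reported.

**Last checks (top-camera depth):**
- **Plungers:** the tops of 1 to 3 read 67–68 mm, so they are up. The top of 4 reads 58 mm, so it is down.
- **Collar:** it is about 2 mm from the plunger's axis and tilted about 0.03 rad. Its top is at 64–65 mm, so it lies flat on the block.
- **Forces:** the highest wrist reading while pressing a plunger was about 7 N, against the 12 N limit.
- **Bystanders:** the can read the same position as before. The gear read 4 mm off, which I put down to the arm partly hiding it; I never went near it. I did not measure the spanner; the views showed no sign it had moved.
- **Robot:** it was clear of everything at the end.

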